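Change the twist-tie dispenser to the next day's colour and move the queue up

ROBOT

A 6-joint arm with a two-finger parallel gripper is mounted at the origin on a cart in front of the work surface, level with it; the furniture and walls round the work are solid. World frame = base frame: x ahead of the robot, y to its left, z up, the work surface at z = 0. Lengths are in m, angles in rad, forces in N, time in s.
With the tool pointing down it reaches from about 0.35 to 0.925 m from the base axis. Payload 6.4 kg.
Tool frame: the origin (TCP) lies between the finger pads; the fingertips stand ahead of it and the grasp point (between the pads) lies 5 mm behind it (ctrl.nose_length is the z of the fingertips in the tool frame, in m); z points along the fingers, y is the line along which they close (so a half turn about z gives the same grasp; the last joint's range is limited). The gripper opens to 94 mm and grips with 3 to 60 N. Pads are 16 mm wide; open, the fingers measure 119 mm over their backs; the gripper's body (75 mm by 177 mm) begins 78 mm behind the grasp point.
Start: joints at [1.05, 0.245, 1.558, -0, 1.339, -0.174], TCP at [0.221, 0.611, 0.219] pointing down, gripper open.
Joint ranges: [-3.13, 3.13], [-1.02, 2.26], [0.13, 2.54], [-0.95, 4.09], [0.21, 2.88], [-2.74, 2.74]. Speed limits (rad/s): [2.57, 2.57, 3.14, 3.14, 3.14, 3.14].

INTERFACE

Orientations are given as a unit quaternion [x, y, z, w].
In Python, from cell import ctrl gives the robot as it stands.
- The arm moves only by the shell command python3 -m handwheel 'ROWS'. ROWS is JSON, a list that holds one entry, the list of rows, each a list of 7 numbers: the shift along the tool's x, y, z in m, then the turn, a rotation vector about the tool's x, y, z in degrees, then the finger opening in m, from 0 to 0.094. A call has 1 to 8 rows; each row is the pose to reach, as a shift and turn from the pose commanded when the call began, along the tool's axes at that moment; what a row does not reach only later rows make up. A row lasts 1/8 s, in which the tool goes at most 62.5 mm and 10.7 degrees, less where a joint would pass 70% of its speed; a pose out of reach is approached as far as the arm can. A call with a gripper value outside its range is refused whole. The fingers move at their own pace and stop on an object; the grip force is fixed at half the most. Time passes only in rows, so rows that repeat a pose let the fingers close. It gives the time, the measured TCP pose, the force, the opening and the grip force at its end, in the units of the state.
- ctrl.observe(): the state, without advancing time (a new reading comes with each control period).
- ctrl.capture(name): name is "scene" or "top" or "wrist"; returns a dict with "frame" (420x560x3 uint8, blue, green, red), "mtx" (3x3 intrinsics, pixels), "R" (3x3) and "t" (3): a world point X has camera coordinates R X + t; the wrist camera has in their place "T_tool_cam" (4x4, takes a point from camera to tool coordinates, whose origin is the TCP and whose axes are the flange's). Camera axes: x right, y down, z forward; pixel columns grow to the right and rows downward; lengths in m; the calibration is good to about 2 mm. A picture is of the moment at which its call begins: read the wrist's pose just before it. There is no depth.
- ctrl.hand_in(): hands the job in; it is judged then, once.
Trained networks look in a picture, given as the dict that the camera call returned (one of the last four; its "shot" number tells which), for a name from the list of things; names that differ only in an ending like _2 or _b are one class to them, and where a whole thing is asked for, a point or a joint stands for the part that bears it (a point fixed in the world has none). Each returns a list of dicts, best first, with "p" (0 to 1); they miss things now and then, are a little off and sometimes report something else, mostly with a low value. They report only what shows in the picture. A call takes as long as a camera call. They do not tell look-alikes from the thing itself.
- ctrl.boxes_of(name, picture): "xyz" ([x, y, z] in m, in the coordinates of the camera as it stood for that picture, good to about 4 mm: the middle of the surface that is visible of it).
- ctrl.regions_of(name, picture): "region" (420x560 bool, what is visible of it).
The state is a dict: "time_s": time; "joint_pos": joint angles; "joint_velocities": joint speeds; "joint_efforts": joint torques, N m; "ee_pos": TCP position; "orientation": TCP orientation; "wrist_force": force on the tool from outside, world axes, zero at the start; "wrist_torque": the same for the moment, N m; "gripper_width": finger opening in m; "finger_force": force on a finger pad.
Only numpy, scipy, OpenCV 4.12 (cv2) and the standard library are available. Lean on these libraries where they do the work, as an engineer would, in place of code of your own. Each camera call takes 0.05 s, during which the arm holds its last target. There are 200 camera calls.

TASK

Each packing day has its own colour of twist tie, and today changes from red to green: put the green spool on the white dispenser with the brass hold-down back on top of it, move the blue spool up to the yellow stand, and put the red spool that was running on the grey stand at the end of the queue. Every spool must be right down on its post, upright as it was; use free bench for anything you have to put aside, tip nothing over, and leave the sample cup, the label roll and the tape gun where they are.

Things in the scene. Friction and masses are not known exactly. Their poses are not given: they have to be found in the camera images.
- dispenser: twist-tie dispenser, bolted down: white base 136 x 96 mm, 12 mm high, black turntable 62 mm across (top 16 mm above the bench), steel spindle 12 mm across with tapered tip at 72 mm. A spool on it spans 16 to 52 mm above the bench. A guide roller, top at 37 mm, stands 73 mm from the spindle on the dispenser's own -x side. Origin: on the spindle's axis, at bench height
- stand_yellow: round stand with a yellow painted base 100 mm in diameter and 10 mm high and a steel post 12 mm in diameter with tapered tip, its top 56 mm above the bench; bolted down. A spool on it rests on the base, its underside 10 mm above the bench. It holds the spool for the next day. Origin: on the post's axis, at bench height
- stand_grey: round stand with a grey painted base 100 mm in diameter and 10 mm high and a steel post 12 mm in diameter with tapered tip, its top 56 mm above the bench; bolted down. A spool on it rests on the base, its underside 10 mm above the bench. It holds the spool whose turn comes last. Origin: on the post's axis, at bench height
- spool_red: spool of red twist tie: cylinder 58 mm in diameter and 36 mm high, black flanges, red winding and a red ring on the top flange, through bore 24 mm in diameter, 90 g; at the start on the dispenser, under the hold-down. Grasp it round the outside from above. Origin: centre of its underside, z up
- spool_green: spool of green twist tie: cylinder 58 mm in diameter and 36 mm high, black flanges, green winding and a green ring on the top flange, through bore 24 mm in diameter, 90 g; at the start on the yellow stand. Grasp it round the outside from above. Origin: centre of its underside, z up
- spool_blue: spool of blue twist tie: cylinder 58 mm in diameter and 36 mm high, black flanges, blue winding and a blue ring on the top flange, through bore 24 mm in diameter, 90 g; at the start on the grey stand. Grasp it round the outside from above. Origin: centre of its underside, z up
- hold_down: brass hold-down weight, 160 g, 36 mm high: flange 42 mm across and 8 mm high, above it a grip 30 mm across; blind bore from below, 20 mm across and 24 mm deep, drops loosely over the spindle (no thread) so that the flange rests on the spool. Starts on the dispenser; stands by itself on its flange. Grasp the grip from above. Origin: centre of its underside, z up
- tape_gun: black hand tape dispenser, fixed, 66 mm high, bystander; with its white tail of tape, which hangs over the bench's front edge, it covers x 0.41 to 0.66 and y -0.14 to 0.14. Other fixed things: the bench scale (88 mm high) left of y = 0.28, small things behind x = 0.78. The bench ends at x = 0.33 and y = -0.39; the rest of it is free. Origin: middle of its underside
- label_roll: white roll of blank labels lying flat, 82 mm in diameter, 40 mm high, bystander; origin: centre of its underside
- sample_cup: empty white sample cup, open at the top, 60 mm across and 52 mm high, 20 g, bystander; origin: centre of its underside
Mind the look-alikes: they are no part of the job. What is shaped like the spool_green but orange is not meant.

How it is judged:
At the end, for the whole second after the job is handed in: The green spool is on the dispenser's spindle and the hold-down on the spindle above it, the blue spool is on the yellow stand and the red spool on the grey stand: each within 9 mm of the post's axis, within 4 mm of its seated height, upright within 0.12 rad, and at rest (horizontal distance between each of spool_green, hold_down and dispenser below 0.009 m and z of spool_green in the frame of dispenser between 0.012 and 0.02 m and angle between each of spool_green, hold_down, spool_blue, spool_red's own z axis and vertical below 0.12 rad and linear speed of each of spool_green, hold_down, spool_blue, spool_red below 0.03 m/s and angular speed of each of spool_green, hold_down, spool_blue, spool_red below 0.3 rad/s and z of hold_down in the frame of dispenser between 0.048 and 0.056 m and horizontal distance between spool_blue and stand_yellow below 0.009 m and z of spool_blue in the frame of stand_yellow between 0.006 and 0.014 m and horizontal distance between spool_red and stand_grey below 0.009 m and z of spool_red in the frame of stand_grey between 0.006 and 0.014 m); the robot touches nothing.
It fails at once if a spool or the hold-down is tipped over (angle between any of spool_red, spool_green, spool_blue, hold_down's own z axis and vertical above 0.8 rad).
It fails at once if the label roll or the sample cup is moved more than 20 mm (distance of any of label_roll, sample_cup from where it was at the start of the episode above 0.02 m).
It also fails if it takes over 136 s, if anything falls off the work surface, if the arm or the gripper's body presses on something with over 40 N, if the wrist force passes 120 N, or if a joint passes its speed limit or range.

## Working session

There is one attempt and no reset: what is moved stays moved. The work goes in short steps, Python scripts to look and compute and a shell command to move; the robot and the scene stay as the last step left them, time stands still between calls to the robot, and variables do not carry over. Pictures are saved under pics/ and viewed, at most 14 in all, crops included, and the job is handed in when it is done.

```bash
ls; mkdir -p pics; cat > h.py <<'E'
from cell import ctrl
import numpy as np, cv2
from scipy.spatial.transform import Rotation as Ro
NAMES="dispenser stand_yellow stand_grey spool_red spool_green spool_blue hold_down tape_gun label_roll sample_cup".split()
def cam(name):
    s=ctrl.observe(); c=ctrl.capture(name)
    if 'T_tool_cam' in c:
        T=np.eye(4);T[:3,:3]=Ro.from_quat(s['orientation']).as_matrix();T[:3,3]=s['ee_pos']
        W=T@np.array(c['T_tool_cam']); c['Rw']=W[:3,:3]; c['o']=W[:3,3]
    else:
        c['Rw']=np.array(c['R']).T; c['o']=-c['Rw']@np.array(c['t'])
    return c
def world(c,p): return c['Rw']@np.array(p)+c['o']
def proj(c,X):
    q=np.array(c['mtx'])@(c['Rw'].T@(np.array(X)-c['o'])); return q[:2]/q[2]
def ray(c,uv,z):
    d=c['Rw']@np.linalg.inv(c['mtx'])@np.array([uv[0],uv[1],1.]); return c['o']+d*(z-c['o'][2])/d[2]
def dets(c,n,pm=.2):
    return [(world(c,b['xyz']).round(4).tolist(),proj(c,world(c,b['xyz'])).round().tolist(),round(b['p'],2)) for b in ctrl.boxes_of(n,c) if b['p']>pm]
E
python3 - <<'E'
from h import *
s=ctrl.observe();print(s['ee_pos'],s['orientation'],ctrl.nose_length,s['time_s'])
for n in('scene','top'):
    c=cam(n);cv2.imwrite(f'pics/{n}0.png',c['frame']);print(n,c['o'].round(3))
    for m in NAMES:print(m,dets(c,m))
E
```

```text
pics
[0.22063629 0.610814   0.21837689] [ 1.72537718e-01  9.85002471e-01 -8.73014866e-04 -3.25579453e-04] 0.014 0.0
scene [-0.195 -0.679  0.66 ]
dispenser [([0.4469, 0.1868, 0.0126], [203.0, 231.0], 0.89), ([0.4844, 0.188, 0.0716], [212.0, 207.0], 0.57)]
stand_yellow [([0.4229, -0.2145, 0.0117], [311.0, 300.0], 0.87)]
stand_grey [([0.6109, -0.2391, 0.0117], [367.0, 267.0], 0.92)]
spool_red [([0.4744, 0.1842, 0.0365], [211.0, 220.0], 0.62)]
spool_green [([0.3817, 0.0732, 0.0256], [211.0, 252.0], 0.69), ([0.4277, -0.2044, 0.0436], [309.0, 285.0], 0.61)]
spool_blue [([0.6217, -0.2283, 0.0384], [367.0, 255.0], 0.93)]
hold_down [([0.4867, 0.1888, 0.0704], [212.0, 207.0], 0.47), ([0.5324, 0.0187, 0.0438], [268.0, 231.0], 0.26)]
tape_gun [([0.5317, 0.0221, 0.0439], [267.0, 230.0], 0.75), ([0.3673, 0.2853, 0.0354], [157.0, 222.0], 0.43)]
label_roll [([0.3678, 0.2866, 0.0354], [157.0, 222.0], 0.64)]
sample_cup [([0.6893, 0.03, 0.0346], [303.0, 211.0], 0.61)]
top [0.327 0.016 1.273]
dispenser [([0.4557, 0.1994, 0.0057], [225.0, 245.0], 0.97)]
stand_yellow [([0.4402, -0.1883, 0.0108], [385.0, 251.0], 0.89)]
stand_grey [([0.6302, -0.2268, 0.0092], [397.0, 174.0], 0.59)]
spool_red [([0.4817, 0.2011, 0.0508], [222.0, 233.0], 0.82)]
spool_green [([0.4427, -0.1953, 0.0447], [390.0, 248.0], 0.96), ([0.393, 0.0787, 0.0357], [274.0, 270.0], 0.73)]
spool_blue [([0.6335, -0.2239, 0.0431], [399.0, 169.0], 0.83)]
hold_down [([0.4941, 0.2006, 0.0908], [220.0, 225.0], 0.58)]
tape_gun [([0.5493, 0.0331, 0.0452], [293.0, 204.0], 0.74)]
label_roll [([0.3779, 0.3028, 0.0394], [179.0, 277.0], 0.87)]
sample_cup [([0.703, 0.0341, 0.0158], [292.0, 146.0], 0.72)]
```

```bash
python3 -c "
import cv2
a=cv2.imread('pics/scene0.png');cv2.imwrite('pics/s1.png',cv2.resize(a[150:360,100:440],None,fx=2.3,fy=2.3))
a=cv2.imread('pics/top0.png');cv2.imwrite('pics/t1.png',cv2.resize(a[110:320,150:450],None,fx=2.6,fy=2.6))"
```

```text
(no output)
```

View pics/s1.png

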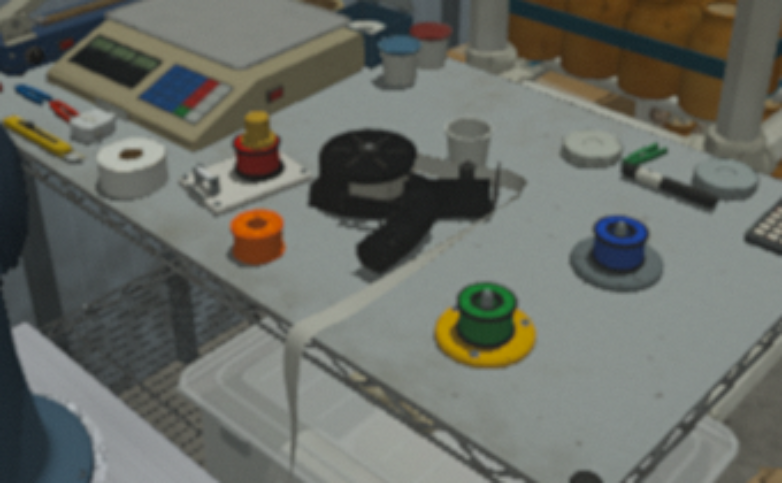

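View pics/t1.png

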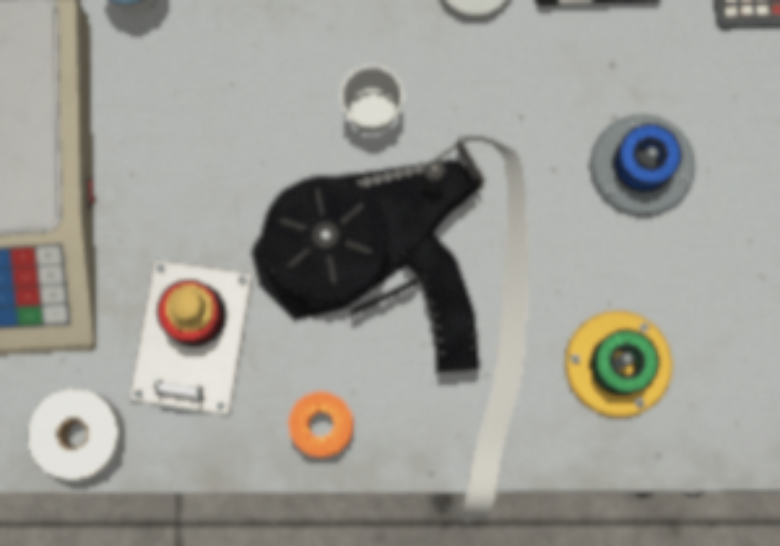

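The things that matter, as full-frame pixels in the top view:
- **Green spool:** the green one on the yellow base at (390,248). Its look-alike, the orange spool loose on the bench at (274,270), is rejected.
- **Hold-down:** brass, on the red spool at (222,227). Nothing else is brass.
- **Blue spool:** on the grey stand at (399,170). The grey and white lids at the back are lids, not stands.
- **Label roll:** (179,277).
- **Sample cup:** (292,146).

I'll move over the dispenser for a close look.

```bash
python3 -m handwheel '[[[-0.05,-0.04,-0.05,0,0,0,0.094],[-0.1,-0.08,-0.05,0,0,-10,0.094],[-0.374,-0.3,-0.05,0,0,-19.87,0.094],[-0.374,-0.3,-0.05,0,0,-19.87,0.094],[-0.374,-0.3,-0.05,0,0,-19.87,0.094],[-0.374,-0.3,-0.05,0,0,-19.87,0.094],[-0.374,-0.3,-0.05,0,0,-19.87,0.094],[-0.374,-0.3,-0.05,0,0,-19.87,0.094]]]'
python3 - <<'E'
from h import *
s=ctrl.observe();print(s['ee_pos'],s['orientation'],s['joint_velocities'])
c=cam('wrist');cv2.imwrite('pics/w0.png',c['frame']);print(np.round(c['T_tool_cam'],3),c['o'])
for m in ['dispenser','hold_down','spool_red','label_roll']:print(m,dets(c,m))
E
```

```text
time_s: 2.1
ee_pos: [0.4716, 0.2001, 0.2698]
orientation: [0.0, 1.0, 0.0, 0.0]
wrist_force: [-0.0, 0.5, 0.0]
gripper_width: 0.0937
finger_force: 0.0
[0.4715502  0.2000884  0.26981663] [2.64006952e-04 9.99999855e-01 1.03889652e-04 4.58747712e-04] [-8.63727689e-01  1.08828639e-01 -1.03619573e-01  7.34058251e-04
 -4.44498794e-03 -8.61446364e-01]
[[ 0.    -0.966 -0.258  0.074]
 [ 1.     0.     0.     0.   ]
 [-0.    -0.258  0.966 -0.167]
 [ 0.     0.     0.     1.   ]] [0.39745828 0.20030566 0.43715314]
dispenser [([0.4497, 0.2075, 0.0133], [281.0, 174.0], 0.59)]
hold_down [([0.484, 0.1992, 0.085], [275.0, 209.0], 0.71)]
spool_red []
label_roll [([0.3786, 0.308, 0.0408], [361.0, 120.0], 0.79)]
```

View pics/w0.png

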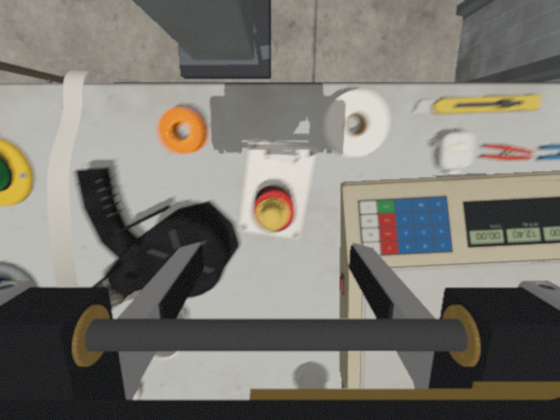

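The close view confirms the brass hold-down on the red spool at (274,211). The orange decoy at (183,130) and the label roll at (358,122) are clear of it. Next I'll fit silhouettes over the views.

```bash
cat >> h.py <<'E'
from scipy.optimize import minimize
SH={'spool':[(29,0,36)],'hold':[(21,0,8),(15,8,36)],'stand':[(50,0,10)],'rod':[(6,0,20)],'post':[(6,10,54)],'cup':[(30,0,52)]}
A=np.linspace(0,2*np.pi,48,endpoint=False)
def sil(c,shape,X,size):
    m=np.zeros((420*4,560*4),np.uint8)
    for r,a,b in SH[shape]:
        P=[[X[0]+r*1e-3*np.cos(t),X[1]+r*1e-3*np.sin(t),X[2]+z*1e-3] for z in(a,b) for t in A]
        q=np.array([proj(c,p) for p in P]); cv2.fillConvexPoly(m,cv2.convexHull(((q+.5)*4).astype(np.int32)),255)
    return cv2.resize(m,(560,420),interpolation=cv2.INTER_AREA)/255.
def region(c,n,X0,hole=True):
    """network region whose centroid is next to where X0 projects, holes filled"""
    u=proj(c,X0);best=None
    for r in ctrl.regions_of(n,c):
        m=np.asarray(r['region'],np.uint8); 
        if m.sum()<20: continue
        ys,xs=np.nonzero(m); d=np.hypot(xs.mean()-u[0],ys.mean()-u[1])
        if d<25 and (best is None or d<best[0]): best=(d,m,r['p'])
    if best is None: return None
    cs,_=cv2.findContours(best[1],cv2.RETR_EXTERNAL,cv2.CHAIN_APPROX_NONE); m=best[1]*0
    cv2.drawContours(m,cs,-1,1,-1); return m.astype(float)
def fit(cs,ms,shape,X0):
    L=lambda X:sum(np.abs(sil(c,shape,X,0)-m).sum()/m.sum() for c,m in zip(cs,ms))
    X0=np.array(X0,float); S=np.vstack([X0]+[X0+d for d in np.diag([.012,.012,.012])])
    r=minimize(L,X0,method='Nelder-Mead',options=dict(initial_simplex=S,xatol=2e-4,fatol=1e-3,maxiter=120))
    return r.x.round(4),round(r.fun/len(ms),3)
def both(n,shape,X0,cams):
    ms=[(k,c,region(c,n,np.array(X0)+[0,0,.02])) for k,c in cams.items()]; ms=[t for t in ms if t[2] is not None]
    print(n,[t[0] for t in ms],*(fit([t[1] for t in ms],[t[2] for t in ms],shape,X0) if ms else ['none']))
E
python3 - <<'E'
from h import *
C={n:cam(n) for n in('scene','top','wrist')};C2={k:C[k] for k in('scene','top')}
print(ctrl.observe()['ee_pos'])
for n,sh,X in [('hold_down','hold',(.486,.197,.052)),('spool_green','spool',(.438,-.197,.01)),('spool_blue','spool',(.63,-.226,.01)),('sample_cup','cup',(.70,.033,0))]:
    both(n,sh,X,C2); both(n,sh,X,{'wrist':C['wrist']}) if n=='hold_down' else 0
    if n=='hold_down': both(n,sh,X,C)
E
```

```text
[0.47001946 0.20326427 0.2694385 ]
hold_down ['scene'] [0.4929 0.2016 0.0521] 0.251
hold_down ['wrist'] [0.4966 0.1979 0.0426] 0.056
hold_down ['scene', 'wrist'] [0.4927 0.1991 0.0542] 0.189
spool_green ['scene', 'top'] [ 0.4439 -0.1965  0.0089] 0.074
spool_blue ['scene', 'top'] [ 0.6358 -0.2257  0.0097] 0.05
sample_cup ['scene', 'top'] [0.6945 0.0332 0.0037] 0.32
```

```bash
python3 -m handwheel '[[[-0.023,-0.003,0.06,0,0,0,0.094],[-0.023,-0.003,0.11,0,0,0,0.094],[-0.023,-0.003,0.11,0,0,0,0.094],[-0.023,-0.003,0.11,0,0,0,0.094]]]'
python3 - <<'E'
from h import *
c=cam('wrist');cv2.imwrite('pics/w1.png',c['frame'])
print(ctrl.observe()['ee_pos'])
print(dets(c,'hold_down'),dets(c,'spool_red'));both('hold_down','hold',(.493,.199,.052),{'wrist':c,'scene':cam('scene')})
E
```

```text
time_s: 3.6
ee_pos: [0.4948, 0.1993, 0.1615]
orientation: [-0.0, 1.0, 0.0, 0.001]
wrist_force: [0.0, 0.4, 1.0]
gripper_width: 0.094
finger_force: 0.0
[0.49533663 0.1994157  0.16235586]
[([0.4831, 0.2002, 0.0867], [277.0, 212.0], 0.8)] [([0.478, 0.2015, 0.0559], [278.0, 199.0], 0.91), ([0.4875, 0.2017, 0.0877], [278.0, 218.0], 0.61)]
hold_down ['wrist', 'scene'] [0.4926 0.198  0.0531] 0.083
```

View pics/w1.png

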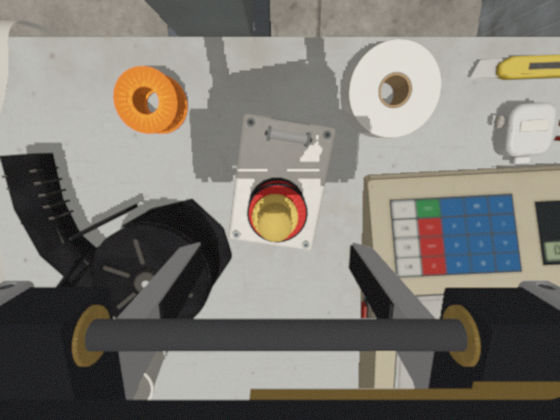

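```bash
python3 -m handwheel '[[[0.003,-0.001,0.0,0,0,0,0.06],[0.003,-0.001,0.0,0,0,0,0.06],[0.003,-0.001,0.05,0,0,0,0.06],[0.003,-0.001,0.082,0,0,0,0.06],[0.003,-0.001,0.083,0,0,0,0.06],[0.003,-0.001,0.083,0,0,0,0.02],[0.003,-0.001,0.083,0,0,0,0.02],[0.003,-0.001,0.083,0,0,0,0.02]]]'
```

```text
time_s: 4.9
ee_pos: [0.4916, 0.1982, 0.0778]
orientation: [-0.0, 1.0, 0.0, 0.001]
wrist_force: [-0.2, 0.2, 0.2]
gripper_width: 0.0331
finger_force: 0.0
```

```bash
python3 -m handwheel '[[[0,0,0,0,0,0,0.02],[0,0,0,0,0,0,0.02],[0,0,-0.03,0,0,0,0.02],[0,0,-0.06,0,0,0,0.02],[0,0,-0.06,0,0,0,0.02]]]'
```

```text
time_s: 5.52
ee_pos: [0.492, 0.1983, 0.1382]
orientation: [-0.0, 1.0, 0.0, 0.002]
wrist_force: [-0.4, 0.5, -2.6]
gripper_width: 0.0304
finger_force: 30.0
```

```bash
python3 -m handwheel '[[[-0.05,-0.004,0,0,0,0,0.02],[-0.1,-0.008,0,0,0,0,0.02],[-0.128,-0.008,0.0,0,0,0,0.02],[-0.128,-0.008,0.05,0,0,0,0.02],[-0.128,-0.008,0.09,0,0,0,0.02],[-0.128,-0.008,0.106,0,0,0,0.02],[-0.128,-0.008,0.111,0,0,0,0.02],[-0.128,-0.008,0.111,0,0,0,0.02]]]'
```

```text
time_s: 6.52
ee_pos: [0.619, 0.1902, 0.0257]
orientation: [-0.0, 1.0, 0.0, 0.001]
wrist_force: [-0.5, 0.1, -1.7]
gripper_width: 0.0306
finger_force: 30.0
```

```bash
python3 -m handwheel '[[[0,0,0.0015,0,0,0,0.02],[0,0,0.0015,0,0,0,0.02],[0,0,0.0015,0,0,0,0.06],[0,0,0.0015,0,0,0,0.06],[0,0,0.0015,0,0,0,0.06],[0,0,-0.05,0,0,0,0.06],[0,0,-0.1,0,0,0,0.09],[0,0,-0.14,0,0,0,0.09]]]'
python3 -m handwheel '[[[0.1,0,0,0,0,0,0.09],[0.128,0,0,0,0,0,0.09],[0.128,0,0,0,0,0,0.09],[0.128,0,0,0,0,0,0.09],[0.128,0,0,0,0,0,0.09]]]'
python3 - <<'E'
from h import *
c=cam('wrist');cv2.imwrite('pics/w2.png',c['frame'])
print(ctrl.observe()['ee_pos'])
C={'wrist':c,'scene':cam('scene'),'top':cam('top')}
both('spool_red','spool',(.487,.199,.016),C);both('hold_down','hold',(.619,.19,0),C)
for k in ('wrist','scene'):both('spool_red','spool',(.487,.199,.016),{k:C[k]})
E
```

```text
time_s: 7.52
ee_pos: [0.6191, 0.1901, 0.1678]
orientation: [-0.0, 1.0, 0.0, 0.001]
wrist_force: [0.8, -0.0, -0.5]
gripper_width: 0.0765
finger_force: 0.0
time_s: 8.15
ee_pos: [0.4926, 0.1901, 0.1664]
orientation: [0.0, 1.0, 0.0, 0.001]
wrist_force: [0.9, 0.4, -0.2]
gripper_width: 0.09
finger_force: 0.0
[0.49243959 0.19000219 0.16611716]
spool_red ['wrist', 'scene', 'top'] [0.4918 0.2008 0.0166] 1.257
hold_down ['wrist', 'scene', 'top'] [0.619  0.1901 0.0007] 1.316
spool_red ['wrist'] [0.4915 0.2005 0.0193] 0.02
spool_red ['scene'] [0.4925 0.203  0.0154] 0.183
```

View pics/w2.png

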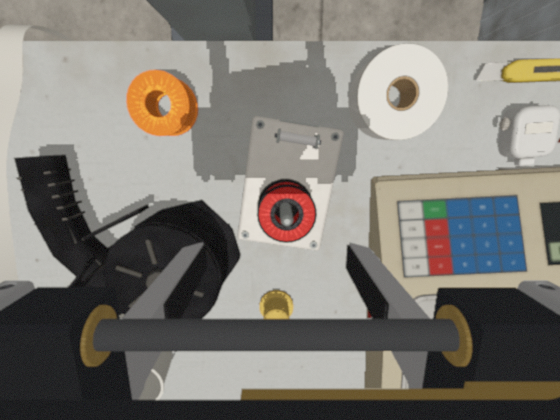

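```bash
python3 -m handwheel '[[[0.001,0.01,0,0,0,0,0.078],[0.001,0.0105,0.02,0,0,0,0.078],[0.001,0.0105,0.07,0,0,0,0.078],[0.001,0.0105,0.11,0,0,0,0.078],[0.001,0.0105,0.13,0,0,0,0.078],[0.001,0.0105,0.13,0,0,0,0.05],[0.001,0.0105,0.13,0,0,0,0.05],[0.001,0.0105,0.13,0,0,0,0.05]]]'
python3 -m handwheel '[[[0,0,0,0,0,0,0.05],[0,0,-0.04,0,0,0,0.05],[0,0,-0.1,0,0,0,0.05],[0,0,-0.12,0,0,0,0.05],[0,0,-0.12,0,0,0,0.05]]]'
```

```text
time_s: 9.7
ee_pos: [0.4907, 0.2009, 0.0368]
orientation: [-0.0, 1.0, 0.0, 0.001]
wrist_force: [0.4, -0.7, 0.3]
gripper_width: 0.0576
finger_force: 30.0
time_s: 10.32
ee_pos: [0.491, 0.2008, 0.1576]
orientation: [0.0, 1.0, 0.0, 0.002]
wrist_force: [-1.2, -0.2, -0.6]
gripper_width: 0.0578
finger_force: 30.0
```

```bash
python3 -m handwheel '[[[-0.005,-0.04,0,0,0,0,0.05],[-0.039,-0.511,0,0,0,0,0.05],[-0.039,-0.511,0,0,0,0,0.05],[-0.039,-0.511,0,0,0,0,0.05],[-0.039,-0.511,0,0,0,0,0.05],[-0.039,-0.511,0,0,0,0,0.05],[-0.039,-0.511,0,0,0,0,0.05],[-0.039,-0.511,0,0,0,0,0.05]]]'
python3 -m handwheel '[[[0,0,0,0,0,0,0.05],[0,0,0,0,0,0,0.05],[0,0,0,0,0,0,0.05]]]'
```

```text
time_s: 11.32
ee_pos: [0.525, -0.2772, 0.1532]
orientation: [0.0, 1.0, 0.001, -0.001]
wrist_force: [0.0, 0.3, 0.6]
gripper_width: 0.0578
finger_force: 30.0
time_s: 11.7
ee_pos: [0.5259, -0.2741, 0.1545]
orientation: [-0.001, 1.0, 0.001, -0.001]
wrist_force: [-0.2, 1.0, -1.5]
gripper_width: 0.0578
finger_force: 30.0
```

```bash
python3 -m handwheel '[[[-0.002,-0.036,0,0,0,0,0.05],[-0.002,-0.036,0.05,0,0,0,0.05],[-0.002,-0.036,0.1,0,0,0,0.05],[-0.002,-0.036,0.125,0,0,0,0.05],[-0.002,-0.036,0.132,0,0,0,0.05],[-0.002,-0.036,0.132,0,0,0,0.05]]]'
```

```text
time_s: 12.45
ee_pos: [0.5287, -0.3113, 0.024]
orientation: [-0.001, 1.0, -0.0, 0.0]
wrist_force: [0.3, 1.0, -0.4]
gripper_width: 0.0577
finger_force: 30.0
```

```bash
python3 -m handwheel '[[[0,0,0.002,0,0,0,0.05],[0,0,0.003,0,0,0,0.05],[0,0,0.003,0,0,0,0.08],[0,0,0.003,0,0,0,0.08],[0,0,0.003,0,0,0,0.08],[0,0,-0.05,0,0,0,0.08],[0,0,-0.1,0,0,0,0.08],[0,0,-0.14,0,0,0,0.08]]]'
python3 -m handwheel '[[[0.05,0.06,0,0,0,0,0.09],[0.087,0.115,0,0,0,0,0.09],[0.087,0.115,0,0,0,0,0.09],[0.087,0.115,0,0,0,0,0.09],[0.087,0.115,0,0,0,0,0.09],[0.087,0.115,0,0,0,0,0.09]]]'
python3 - <<'E'
from h import *
c=cam('wrist');cv2.imwrite('pics/w3.png',c['frame'])
print(ctrl.observe()['ee_pos'])
C={'wrist':c,'top':cam('top'),'scene':cam('scene')}
G=(.444,-.1965,.01)
both('spool_green','spool',G,{'wrist':c});both('spool_green','spool',G,C)
both('spool_red','spool',(.529,-.311,0),C)
for k in C:print(k,dets(C[k],'stand_yellow'),dets(C[k],'spool_red'),dets(C[k],'dispenser'))
cv2.imwrite('pics/s3.png',cv2.resize(C['scene']['frame'][150:360,100:440],None,fx=2.3,fy=2.3))
cv2.imwrite('pics/t3.png',C['top']['frame'])
E
```

```text
time_s: 13.45
ee_pos: [0.5285, -0.3121, 0.1659]
orientation: [0.0, 1.0, -0.001, 0.001]
wrist_force: [0.5, -0.6, -0.2]
gripper_width: 0.0799
finger_force: 0.0
time_s: 14.2
ee_pos: [0.4418, -0.1977, 0.1636]
orientation: [0.0, 1.0, -0.0, 0.0]
wrist_force: [-0.3, 0.2, -0.1]
gripper_width: 0.0903
finger_force: 0.0
[ 0.44167576 -0.19762921  0.16351556]
spool_green ['wrist'] [ 0.4444 -0.198   0.0104] 0.023
spool_green ['wrist', 'scene'] [ 0.4438 -0.1978  0.0113] 0.048
spool_red ['wrist', 'scene'] [ 0.5307 -0.3126 -0.0028] 2.438
wrist [([0.4276, -0.1974, 0.0137], [276.0, 193.0], 0.87)] [([0.5142, -0.3214, 0.0337], [162.0, 275.0], 0.8), ([0.4272, -0.1958, 0.0184], [277.0, 194.0], 0.63), ([0.6262, -0.2271, 0.0453], [250.0, 369.0], 0.56)] []
top [] [] [([0.4696, 0.2015, 0.0081], [224.0, 240.0], 0.68), ([0.6276, -0.2214, 0.0114], [395.0, 175.0], 0.37)]
scene [([0.4248, -0.2137, 0.0174], [311.0, 297.0], 0.62)] [([0.5103, -0.3156, 0.0328], [373.0, 294.0], 0.82)] [([0.4691, 0.1935, 0.0158], [207.0, 226.0], 0.82)]
```

View pics/w3.png

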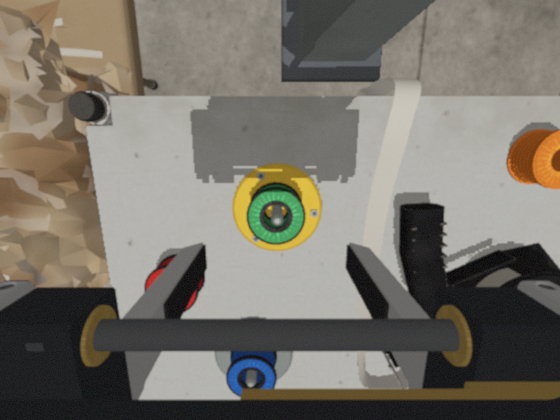

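View pics/s3.png

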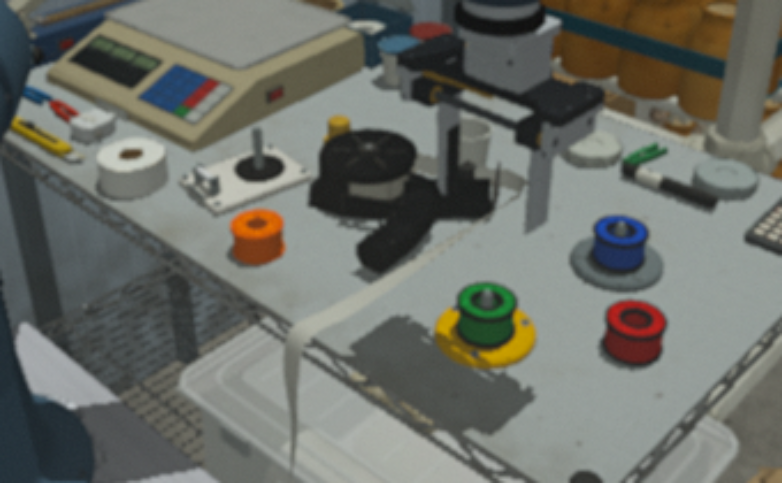

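```bash
python3 - <<'E'
from h import *
c=cam('wrist');hsv=cv2.cvtColor(c['frame'],cv2.COLOR_BGR2HSV)
m=cv2.inRange(hsv,(18,110,70),(34,255,255));n,l,s,_=cv2.connectedComponentsWithStats(m);k=1+s[1:,4].argmax();m=(l==k).astype(np.uint8)
cs,_=cv2.findContours(m,0,1);m*=0;cv2.drawContours(m,[cv2.convexHull(np.vstack(cs))],-1,1,-1)
print(s[k]);print('yellow base',fit([c],[m.astype(float)],'stand',(.444,-.198,0)))
E
python3 -m handwheel '[[[-0.0025,0,0,0,0,0,0.078],[-0.0025,0,0.06,0,0,0,0.078],[-0.0025,0,0.11,0,0,0,0.078],[-0.0025,0,0.132,0,0,0,0.078],[-0.0025,0,0.132,0,0,0,0.078],[-0.0025,0,0.132,0,0,0,0.05],[-0.0025,0,0.132,0,0,0,0.05],[-0.0025,0,0.132,0,0,0,0.05]]]'
python3 -m handwheel '[[[0,0,0,0,0,0,0.05],[0,0,-0.04,0,0,0,0.05],[0,0,-0.1,0,0,0,0.05],[0,0,-0.132,0,0,0,0.05],[0,0,-0.132,0,0,0,0.05]]]'
```

```text
[ 241  382  319   18 3994]
yellow base (array([  65.8908,   36.0103, -118.4708]), np.float64(1.0))
time_s: 16.2
ee_pos: [0.4447, -0.1976, 0.0329]
orientation: [-0.0, 1.0, -0.001, 0.001]
wrist_force: [-0.8, -0.1, 5.2]
gripper_width: 0.0585
finger_force: 30.0
time_s: 16.82
ee_pos: [0.4451, -0.1978, 0.166]
orientation: [-0.0, 1.0, -0.002, 0.002]
wrist_force: [-0.3, 0.2, -1.4]
gripper_width: 0.0586
finger_force: 30.0
```

```bash
cat >> h.py <<'E'
def base_fit(c,lo,hi,X0,z=None):
    hsv=cv2.cvtColor(c['frame'],cv2.COLOR_BGR2HSV);m=cv2.inRange(hsv,lo,hi);w=np.zeros_like(m)
    u=proj(c,X0).astype(int);cv2.circle(w,tuple(int(v) for v in u),65,255,-1);m&=w
    n,l,s,_=cv2.connectedComponentsWithStats(m);k=1+s[1:,4].argmax();m=(l==k).astype(np.uint8)
    cs,_=cv2.findContours(m,0,1);m*=0;cv2.drawContours(m,[cv2.convexHull(np.vstack(cs))],-1,1,-1)
    return s[k],fit([c],[m.astype(float)],'stand',X0)
E
python3 - <<'E'
from h import *
c=cam('wrist');print(base_fit(c,(18,110,70),(34,255,255),(.444,-.198,0)))
cv2.imwrite('pics/w4.png',c['frame'])
E
python3 -m handwheel '[[[-0.005,0.04,0,0,0,0,0.05],[-0.046,0.398,0,0,0,0,0.05],[-0.046,0.398,0,0,0,0,0.05],[-0.046,0.398,0,0,0,0,0.05],[-0.046,0.398,0,0,0,0,0.05],[-0.046,0.398,0,0,0,0,0.05],[-0.046,0.398,0,0,0,0,0.05],[-0.046,0.398,0,0,0,0,0.05]]]'
python3 -m handwheel '[[[0,0,0,0,0,0,0.05],[0,0,0,0,0,0,0.05]]]'
python3 - <<'E'
from h import *
print(ctrl.observe()['ee_pos']);c=cam('wrist');cv2.imwrite('pics/w5.png',c['frame']);np.savez('w5',**{k:c[k] for k in('mtx','Rw','o')})
s=cam('scene');np.savez('s5',**{k:s[k] for k in('mtx','Rw','o')})
X=(.492,.199,.072);u=proj(c,X);v=proj(s,X);print(u,v)
a=cv2.resize(c['frame'][150:290,200:350],None,fx=4,fy=4);b=cv2.resize(s['frame'][int(v[1])-20:int(v[1])+50,int(v[0])-25:int(v[0])+25],(400,560))
print(int(v[1])-20,int(v[0])-25)
a=cv2.resize(a,(600*560//560,560));cv2.imwrite('pics/c5.png',np.hstack([a[:, :400] if 0 else cv2.resize(c['frame'][160:260,240:310],(392,560)),b]))
E
```

```text
(array([ 234,  159,   88,   69, 3937], dtype=int32), (array([ 0.4465, -0.1965, -0.0311]), np.float64(0.177)))
time_s: 17.88
ee_pos: [0.4877, 0.2034, 0.1603]
orientation: [-0.002, 1.0, -0.0, -0.003]
wrist_force: [-0.4, -0.6, -1.1]
gripper_width: 0.0586
finger_force: 30.0
time_s: 18.12
ee_pos: [0.4892, 0.1999, 0.1624]
orientation: [0.001, 1.0, -0.0, -0.001]
wrist_force: [-0.4, -0.2, -1.4]
gripper_width: 0.0585
finger_force: 30.0
[0.48922143 0.19993253 0.16241871]
[274.5620139  224.23780766] [211.08481309 204.78130532]
184 186
```

View pics/c5.png

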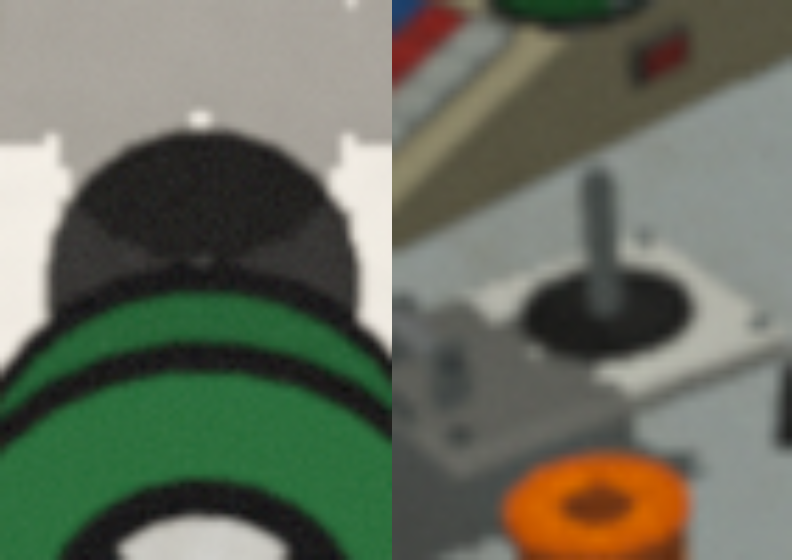

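```bash
python3 - <<'E'
from h import *
from scipy.optimize import least_squares
w=dict(np.load('w5.npz'));s=dict(np.load('s5.npz'))
print('wrist near edge',ray(w,(276.3,183.4),.016)+[.031,0,0])
for r in(205,210):print('width row',(ray(w,(248.9,r),.016)+ray(w,(303.75,r),.016))[:2]/2, ray(w,(248.9,r),.016)[1]-ray(w,(303.75,r),.016)[1])
print('scene tip',ray(s,(211.6,204.6),.072),'tt',ray(s,(212.9,222.9),.016))
E
```

```text
wrist near edge [0.49458192 0.20066691 0.016     ]
width row [0.48698711 0.2006626 ] -0.059093903128644376
width row [0.49253246 0.20065561] -0.05935527904736465
scene tip [0.4936678  0.19877061 0.072     ] tt [0.49013285 0.19503188 0.016     ]
```

```bash
python3 -m handwheel '[[[-0.0042,0,0,0,0,0,0.05],[-0.0042,0,0.03,0,0,0,0.05],[-0.0042,0,0.055,0,0,0,0.05],[-0.0042,0,0.075,0,0,0,0.05],[-0.0042,0,0.095,0,0,0,0.05],[-0.0042,0,0.112,0,0,0,0.05],[-0.0042,0,0.121,0,0,0,0.05],[-0.0042,0,0.121,0,0,0,0.05]]]'
```

```text
time_s: 19.23
ee_pos: [0.4937, 0.201, 0.042]
orientation: [0.0, 1.0, -0.0, -0.0]
wrist_force: [0.7, 0.4, -0.8]
gripper_width: 0.0585
finger_force: 30.0
```

```bash
python3 -m handwheel '[[[0,0,0.0025,0,0,0,0.05],[0,0,0.003,0,0,0,0.05],[0,0,0.003,0,0,0,0.078],[0,0,0.003,0,0,0,0.078],[0,0,0.003,0,0,0,0.078],[0,0,-0.05,0,0,0,0.078],[0,0,-0.1,0,0,0,0.078],[0,0,-0.125,0,0,0,0.078]]]'
python3 -m handwheel '[[[0,0,0,0,0,0,0.078],[0,0,0,0,0,0,0.078],[0,0,0,0,0,0,0.078]]]'
python3 - <<'E'
from h import *
print(ctrl.observe()['ee_pos']);c=cam('wrist');cv2.imwrite('pics/w6.png',c['frame'])
both('spool_green','spool',(.493,.2,.016),{'wrist':c});both('spool_green','spool',(.493,.2,.016),{'wrist':c,'s':cam('scene')})
cv2.imwrite('pics/c6.png',cv2.resize(c['frame'][150:260,200:350],None,fx=5,fy=5))
np.savez('w6',**{k:c[k] for k in('mtx','Rw','o')})
E
```

```text
time_s: 20.23
ee_pos: [0.4953, 0.2015, 0.1709]
orientation: [-0.0, 1.0, 0.0, 0.002]
wrist_force: [-0.4, 0.9, -0.3]
gripper_width: 0.0784
finger_force: 0.0
time_s: 20.6
ee_pos: [0.4928, 0.201, 0.1655]
orientation: [0.0, 1.0, -0.0, -0.002]
wrist_force: [-0.1, -0.8, 0.1]
gripper_width: 0.0778
finger_force: 0.0
[0.492765   0.20097825 0.16547403]
spool_green ['wrist'] [0.4934 0.2011 0.0178] 0.035
spool_green ['wrist', 's'] [0.4932 0.2013 0.0176] 0.14
```

View pics/c6.png

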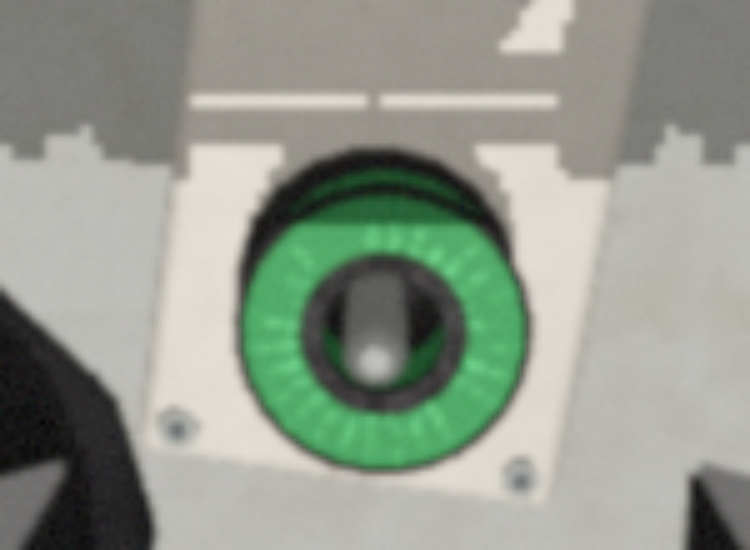

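```bash
python3 - <<'E'
from h import *
print(ray(dict(np.load('w6.npz')),(275.3,221.5),.072))
E
python3 -m handwheel '[[[-0.05,-0.005,0,0,0,0,0.06],[-0.1,-0.011,0,0,0,0,0.06],[-0.126,-0.011,0.05,0,0,0,0.06],[-0.126,-0.011,0.1,0,0,0,0.06],[-0.126,-0.011,0.13,0,0,0,0.06],[-0.126,-0.011,0.139,0,0,0,0.06],[-0.126,-0.011,0.139,0,0,0,0.06],[-0.126,-0.011,0.139,0,0,0,0.06]]]'
```

```text
[0.49369345 0.20069778 0.072     ]
time_s: 21.85
ee_pos: [0.6213, 0.1904, 0.0305]
orientation: [-0.0, 1.0, 0.0, 0.002]
wrist_force: [-0.7, 0.1, 0.3]
gripper_width: 0.0595
finger_force: 0.0
```

```bash
python3 -m handwheel '[[[0.0015,0,0.004,0,0,0,0.06],[0.0015,0,0.004,0,0,0,0.02],[0.0015,0,0.004,0,0,0,0.02],[0.0015,0,0.004,0,0,0,0.02],[0.0015,0,0.004,0,0,0,0.02],[0.0015,0,0.004,0,0,0,0.02]]]'
python3 -m handwheel '[[[0,0,-0.04,0,0,0,0.02],[0,0,-0.09,0,0,0,0.02],[0.03,0.005,-0.115,0,0,0,0.02],[0.08,0.01,-0.115,0,0,0,0.02],[0.126,0.0105,-0.115,0,0,0,0.02],[0.126,0.0105,-0.115,0,0,0,0.02],[0.126,0.0105,-0.115,0,0,0,0.02],[0.126,0.0105,-0.115,0,0,0,0.02]]]'
```

```text
time_s: 22.6
ee_pos: [0.6185, 0.1902, 0.0246]
orientation: [0.0, 1.0, 0.0, 0.0]
wrist_force: [-0.3, -0.4, 1.0]
gripper_width: 0.0304
finger_force: 30.0
time_s: 23.6
ee_pos: [0.4937, 0.2006, 0.1398]
orientation: [0.0, 1.0, 0.0, 0.001]
wrist_force: [0.7, 0.3, -2.0]
gripper_width: 0.0305
finger_force: 30.0
```

```bash
python3 -m handwheel '[[[0,0,0.015,0,0,0,0.02],[0,0,0.03,0,0,0,0.02],[0,0,0.042,0,0,0,0.02],[0,0,0.053,0,0,0,0.02],[0,0,0.06,0,0,0,0.02],[0,0,0.062,0,0,0,0.02],[0,0,0.062,0,0,0,0.02]]]'
```

```text
time_s: 24.48
ee_pos: [0.4926, 0.2007, 0.0776]
orientation: [-0.0, 1.0, 0.0, 0.0]
wrist_force: [-0.1, 0.4, -2.0]
gripper_width: 0.0306
finger_force: 30.0
```

```bash
python3 -m handwheel '[[[0,0,0.001,0,0,0,0.02],[0,0,0.001,0,0,0,0.02],[0,0,0.001,0,0,0,0.06],[0,0,0.001,0,0,0,0.06],[0,0,0.001,0,0,0,0.06],[0,0,-0.04,0,0,0,0.06],[0,0,-0.085,0,0,0,0.06],[0,0,-0.085,0,0,0,0.06]]]'
python3 - <<'E'
from h import *
print(ctrl.observe()['ee_pos']);c=cam('wrist');s=cam('scene')
H=(.493,.2005,.052)
both('hold_down','hold',H,{'w':c});both('hold_down','hold',H,{'w':c,'s':s})
u=proj(s,H).astype(int)
b=s['frame'][u[1]-45:u[1]+45,u[0]-30:u[0]+30]
cv2.imwrite('pics/c7.png',np.hstack([cv2.resize(c['frame'][150:270,220:330],(440,480)),cv2.resize(b,(320,480))]))
E
```

```text
time_s: 25.48
ee_pos: [0.4952, 0.2012, 0.1668]
orientation: [-0.0, 1.0, 0.001, 0.004]
wrist_force: [-0.3, 0.8, -0.8]
gripper_width: 0.0597
finger_force: 0.0
[0.49517533 0.20122467 0.16678955]
hold_down ['w'] [0.4976 0.2009 0.0431] 0.031
hold_down ['w', 's'] [0.4944 0.2013 0.0524] 0.117
```

View pics/c7.png

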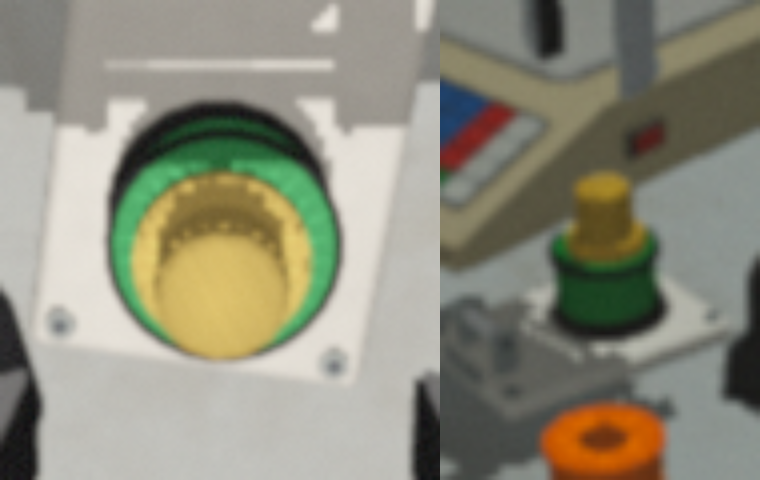

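The hold-down is seated upright on the green spool. Next is the blue spool.

```bash
python3 -m handwheel '[[[-0.01,-0.04,0,0,0,0,0.078],[-0.14,-0.427,0,0,0,0,0.078],[-0.14,-0.427,0,0,0,0,0.078],[-0.14,-0.427,0,0,0,0,0.078],[-0.14,-0.427,0,0,0,0,0.078],[-0.14,-0.427,0,0,0,0,0.078],[-0.14,-0.427,0,0,0,0,0.078],[-0.14,-0.427,0,0,0,0,0.078]]]'
python3 -m handwheel '[[[0,0,0,0,0,0,0.078],[0,0,0,0,0,0,0.078]]]'
python3 - <<'E'
from h import *
print(ctrl.observe()['ee_pos']);c=cam('wrist');s=cam('scene');cv2.imwrite('pics/w8.png',c['frame'])
B=(.636,-.226,.01)
both('spool_blue','spool',B,{'w':c});both('spool_blue','spool',B,{'w':c,'s':s})
both('spool_red','spool',(.529,-.312,0.),{'w':c});both('spool_red','spool',(.529,-.312,0.),{'s':s})
E
```

```text
time_s: 26.72
ee_pos: [0.632, -0.2291, 0.1605]
orientation: [0.001, 1.0, 0.001, -0.001]
wrist_force: [0.3, -0.3, 0.4]
gripper_width: 0.0778
finger_force: 0.0
time_s: 26.98
ee_pos: [0.6317, -0.2252, 0.1611]
orientation: [-0.0, 1.0, 0.001, -0.001]
wrist_force: [0.0, 0.5, -0.7]
gripper_width: 0.0781
finger_force: 0.0
[ 0.6316586  -0.22519423  0.16108853]
spool_blue [] none
spool_blue ['s'] [ 0.6368 -0.2244  0.01  ] 0.042
spool_red ['w'] [ 0.53   -0.3124  0.0025] 0.016
spool_red ['s'] [ 0.5674 -0.2913 -0.0321] 0.045
```

View pics/w8.png

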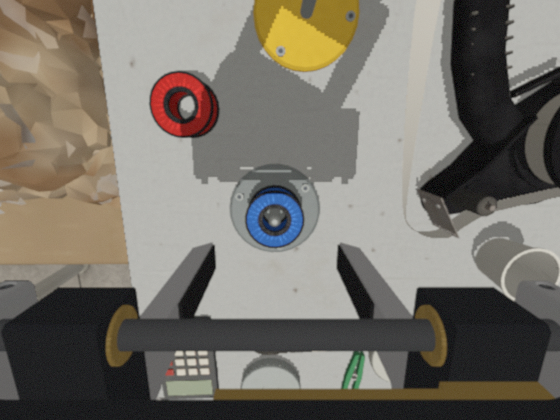

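```bash
python3 - <<'E'
from h import *
c=cam('wrist');print('ring',ray(c,(275,218.7),.046));print('post tip',ray(c,(275,218),.056))
for X in ([.6365,-.225,.056],[.6365,-.225,.046]):print(proj(c,X))
f=c['frame'];d=[ray(c,(275,165),.01),ray(c,(275,250),.01),ray(c,(230.5,208),.01),ray(c,(319.5,208),.01)];print('base edges',np.round(d,3)[:,:2])
E
python3 -m handwheel '[[[-0.0048,-0.0005,0,0,0,0,0.078],[-0.0048,-0.0005,0.06,0,0,0,0.078],[-0.0048,-0.0005,0.11,0,0,0,0.078],[-0.0048,-0.0005,0.1285,0,0,0,0.078],[-0.0048,-0.0005,0.1285,0,0,0,0.078],[-0.0048,-0.0005,0.1285,0,0,0,0.05],[-0.0048,-0.0005,0.1285,0,0,0,0.05],[-0.0048,-0.0005,0.1285,0,0,0,0.05]]]'
python3 -m handwheel '[[[0,0,0,0,0,0,0.05],[0,0,-0.04,0,0,0,0.05],[0,0,-0.1,0,0,0,0.05],[0,0,-0.132,0,0,0,0.05],[0,0,-0.132,0,0,0,0.05]]]'
```

```text
ring [ 0.6375082  -0.22615965  0.046     ]
post tip [ 0.63403334 -0.22613414  0.056     ]
[276.18801407 220.49379594]
[276.17603332 217.7163859 ]
base edges [[ 0.588 -0.226]
 [ 0.685 -0.226]
 [ 0.635 -0.275]
 [ 0.635 -0.177]]
time_s: 28.38
ee_pos: [0.6386, -0.2273, 0.0364]
orientation: [0.0, 1.0, -0.001, 0.002]
wrist_force: [-0.5, 1.5, 6.6]
gripper_width: 0.0589
finger_force: 30.0
time_s: 29.0
ee_pos: [0.6389, -0.2278, 0.1696]
orientation: [-0.0, 1.0, -0.002, 0.003]
wrist_force: [0.6, 0.8, -0.2]
gripper_width: 0.0586
finger_force: 30.0
```

```bash
python3 -m handwheel '[[[0.04,0.01,0,0,0,0,0.05],[0.1,0.03,0,0,0,0,0.05],[0.139,0.03,0,0,0,0,0.05],[0.139,0.03,0,0,0,0,0.05],[0.139,0.03,0,0,0,0,0.05],[0.139,0.03,0,0,0,0,0.05]]]'
python3 - <<'E'
from h import *
print(ctrl.observe()['ee_pos']);c=cam('wrist')
u=proj(c,(.444,-.198,.03));print(u)
x0,y0=int(u[0])-60,max(int(u[1])-60,0);print(x0,y0)
cv2.imwrite('pics/c9.png',cv2.resize(c['frame'][y0:y0+120,x0:x0+120],None,fx=5,fy=5))
np.savez('w9',**{k:c[k] for k in('mtx','Rw','o')})
print(base_fit(c,(18,110,40),(34,255,255),(.444,-.198,0)))
E
```

```text
time_s: 29.75
ee_pos: [0.4989, -0.197, 0.1656]
orientation: [-0.0, 1.0, 0.0, -0.0]
wrist_force: [-0.2, -0.2, -1.3]
gripper_width: 0.0589
finger_force: 30.0
[ 0.49894109 -0.19697769  0.16556677]
[274.53741941 155.62245558]
214 95
(array([ 230,  107,   93,   94, 6541], dtype=int32), (array([ 0.4456, -0.1967, -0.0038]), np.float64(0.012)))
```

View pics/c9.png

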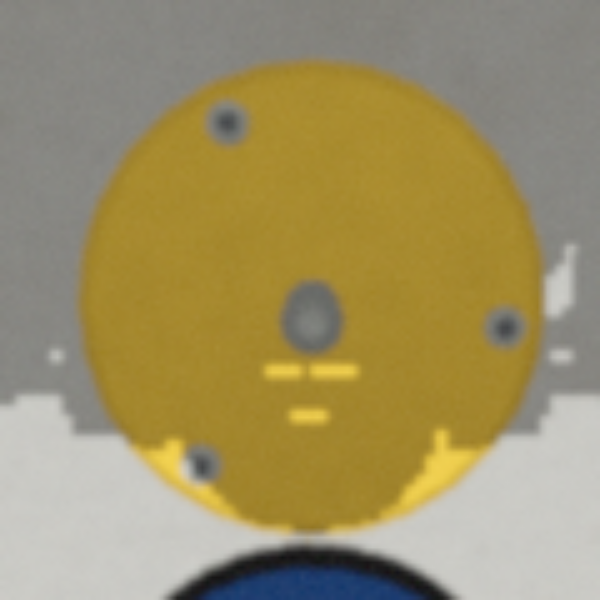

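```bash
python3 -m handwheel '[[[0.03,0,0,0,0,0,0.05],[0.052,0,0.02,0,0,0,0.05],[0.052,0,0.055,0,0,0,0.05],[0.052,0,0.075,0,0,0,0.05],[0.052,0,0.095,0,0,0,0.05],[0.052,0,0.112,0,0,0,0.05],[0.052,0,0.125,0,0,0,0.05],[0.052,0,0.125,0,0,0,0.05]]]'
```

```text
time_s: 30.8
ee_pos: [0.4458, -0.1964, 0.04]
orientation: [-0.0, 1.0, 0.001, -0.001]
wrist_force: [-0.2, 0.0, -0.0]
gripper_width: 0.0589
finger_force: 30.0
```

```bash
python3 -m handwheel '[[[-0.0005,0,0.002,0,0,0,0.05],[-0.0005,0,0.004,0,0,0,0.05],[-0.0005,0,0.005,0,0,0,0.05],[-0.0005,0,0.005,0,0,0,0.05]]]'
```

```text
time_s: 31.3
ee_pos: [0.4469, -0.197, 0.0364]
orientation: [-0.0, 1.0, -0.0, 0.0]
wrist_force: [-1.6, 0.4, 1.9]
gripper_width: 0.0586
finger_force: 30.0
```

```bash
python3 -m handwheel '[[[0,0,0,0,0,0,0.078],[0,0,0,0,0,0,0.078],[0,0,0,0,0,0,0.078],[0,0,-0.05,0,0,0,0.078],[0,0,-0.1,0,0,0,0.078],[0,0,-0.13,0,0,0,0.078],[0,0,-0.13,0,0,0,0.078],[0,0,-0.13,0,0,0,0.078]]]'
python3 - <<'E'
from h import *
print(ctrl.observe()['ee_pos']);c=cam('wrist');s=cam('scene')
Y=(.4455,-.197,.01)
both('spool_blue','spool',Y,{'w':c});both('spool_blue','spool',Y,{'s':s})
E
python3 -m handwheel '[[[-0.04,-0.05,0,0,0,0,0.078],[-0.083,-0.1155,0,0,0,0,0.078],[-0.083,-0.1155,0.02,0,0,0,0.078],[-0.083,-0.1155,0.06,0,0,0,0.078],[-0.083,-0.1155,0.11,0,0,0,0.078],[-0.083,-0.1155,0.141,0,0,0,0.078],[-0.083,-0.1155,0.141,0,0,0,0.078],[-0.083,-0.1155,0.141,0,0,0,0.078]]]'
```

```text
time_s: 32.3
ee_pos: [0.446, -0.1963, 0.1645]
orientation: [0.0, 1.0, 0.001, -0.001]
wrist_force: [0.2, 0.4, 0.1]
gripper_width: 0.0781
finger_force: 0.0
[ 0.44598724 -0.19627526  0.16449443]
spool_blue ['w'] [ 0.4451 -0.1974  0.0104] 0.02
spool_blue ['s'] [ 0.444  -0.1946  0.0099] 0.063
time_s: 33.5
ee_pos: [0.5303, -0.3128, 0.026]
orientation: [-0.0, 1.0, -0.0, 0.001]
wrist_force: [-0.7, 0.2, 0.1]
gripper_width: 0.0779
finger_force: 0.0
```

```bash
python3 -m handwheel '[[[0,0,0,0,0,0,0.05],[0,0,0,0,0,0,0.05],[0,0,0,0,0,0,0.05],[0,0,0,0,0,0,0.05],[0,0,-0.05,0,0,0,0.05],[0,0,-0.1,0,0,0,0.05],[0,0,-0.14,0,0,0,0.05],[0,0,-0.14,0,0,0,0.05]]]'
python3 -m handwheel '[[[-0.04,0.03,0,0,0,0,0.05],[-0.1,0.06,0,0,0,0,0.05],[-0.16,0.087,0,0,0,0,0.05],[-0.16,0.087,0,0,0,0,0.05],[-0.16,0.087,0,0,0,0,0.05],[-0.16,0.087,0,0,0,0,0.05],[-0.16,0.087,0,0,0,0,0.05]]]'
python3 - <<'E'
from h import *
print(ctrl.observe()['ee_pos']);c=cam('wrist');G=(.6365,-.226,0.)
m=region(c,'stand_grey',G);print(m is not None and fit([c],[m],'stand',G))
u=proj(c,G);x0,y0=int(u[0])-60,max(int(u[1])-60,0);print(x0,y0,proj(c,(.6365,-.226,.056)))
cv2.imwrite('pics/c10.png',cv2.resize(c['frame'][y0:y0+120,x0:x0+120],None,fx=5,fy=5))
E
```

```text
time_s: 34.5
ee_pos: [0.5314, -0.3138, 0.1689]
orientation: [-0.0, 1.0, -0.003, 0.003]
wrist_force: [-0.2, 0.4, -0.7]
gripper_width: 0.0579
finger_force: 30.0
time_s: 35.38
ee_pos: [0.6887, -0.2263, 0.165]
orientation: [0.001, 1.0, -0.0, -0.0]
wrist_force: [-0.8, -0.1, -0.7]
gripper_width: 0.0577
finger_force: 30.0
[ 0.68868704 -0.22625419  0.16501103]
(array([ 0.6356, -0.2266, -0.0032]), np.float64(0.014))
215 96 [275.7360977 160.5574548]
```

View pics/c10.png

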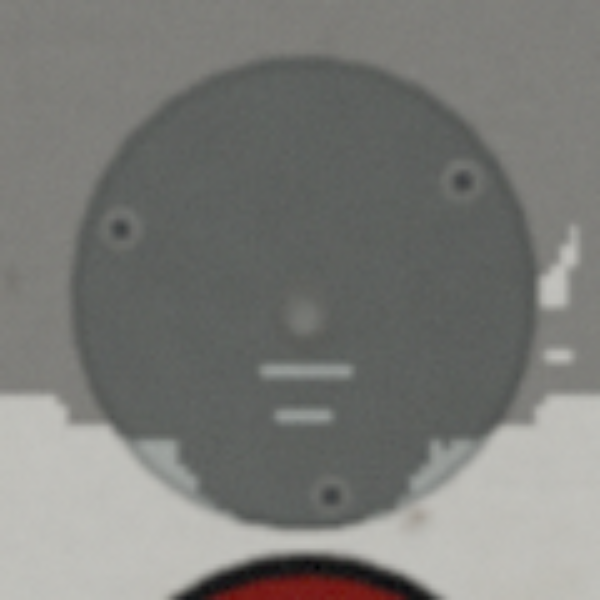

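```bash
python3 -m handwheel '[[[0.03,0,0,0,0,0,0.05],[0.0525,-0.0005,0.02,0,0,0,0.05],[0.0525,-0.0005,0.055,0,0,0,0.05],[0.0525,-0.0005,0.075,0,0,0,0.05],[0.0525,-0.0005,0.095,0,0,0,0.05],[0.0525,-0.0005,0.112,0,0,0,0.05],[0.0525,-0.0005,0.125,0,0,0,0.05],[0.0525,-0.0005,0.125,0,0,0,0.05]]]'
python3 -m handwheel '[[[0,0,0.001,0,0,0,0.05],[0,0,0.003,0,0,0,0.05],[0,0,0.004,0,0,0,0.05],[0,0,0.004,0,0,0,0.05]]]'
```

```text
time_s: 36.48
ee_pos: [0.6367, -0.2254, 0.0387]
orientation: [-0.0, 1.0, 0.0, -0.001]
wrist_force: [0.2, 1.1, -0.5]
gripper_width: 0.0577
finger_force: 30.0
time_s: 36.98
ee_pos: [0.6374, -0.2259, 0.0362]
orientation: [-0.0, 1.0, -0.0, 0.0]
wrist_force: [0.5, -0.1, -0.5]
gripper_width: 0.0581
finger_force: 30.0
```

```bash
python3 -m handwheel '[[[0,0,0,0,0,0,0.078],[0,0,0,0,0,0,0.078],[0,0,0,0,0,0,0.078],[0,0,-0.05,0,0,0,0.078],[0,0,-0.1,0,0,0,0.078],[0,0,-0.15,0,0,0,0.078],[0,0,-0.15,0,0,0,0.078],[0,0,-0.15,0,0,0,0.078]]]'
python3 - <<'E'
from h import *
print(ctrl.observe()['ee_pos']);c=cam('wrist');s=cam('scene');G=(.636,-.2265,.01)
both('spool_red','spool',G,{'w':c});both('spool_red','spool',G,{'s':s});both('spool_blue','spool',(.4455,-.197,.01),{'s':s})
both('spool_green','spool',(.4935,.2005,.016),{'s':s});both('hold_down','hold',(.4935,.2005,.052),{'s':s});both('sample_cup','cup',(.6945,.033,0),{'s':s})
cv2.imwrite('pics/s11.png',cv2.resize(s['frame'][150:360,100:440],None,fx=2.3,fy=2.3))
E
```

```text
time_s: 37.98
ee_pos: [0.6367, -0.2256, 0.1851]
orientation: [0.0, 1.0, 0.0, -0.001]
wrist_force: [0.4, 1.1, -1.7]
gripper_width: 0.0778
finger_force: 0.0
[ 0.63674049 -0.22555299  0.18510686]
spool_red ['w'] [ 0.6356 -0.226   0.0181] 0.024
spool_red ['s'] [ 0.6358 -0.2229  0.0092] 0.071
spool_blue ['s'] [ 0.4463 -0.1937  0.0073] 0.093
spool_green ['s'] [ 0.5248  0.2436 -0.0147] 0.351
hold_down ['s'] [0.4973 0.2065 0.0492] 0.138
sample_cup ['s'] [6.966e-01 3.660e-02 2.000e-04] 0.354
```

View pics/s11.png

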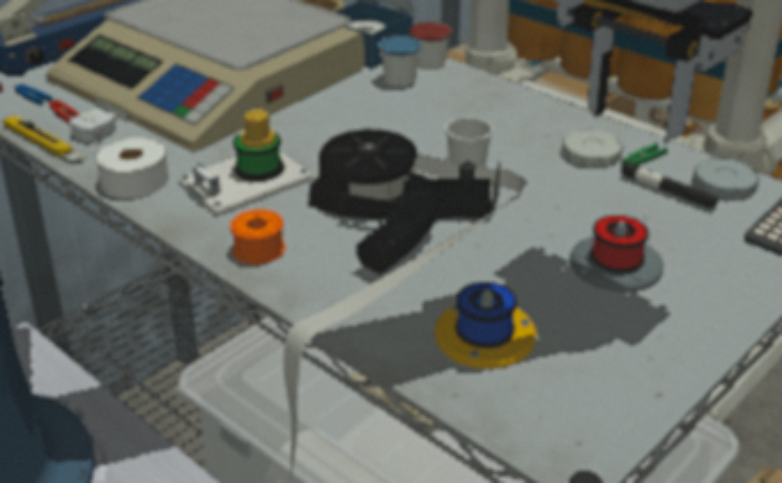

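All four pieces are seated in the picture: green at (258,157) under the brass hold-down, blue at (487,315) and red at (620,245). The cup and label roll have not moved.

```bash
python3 -c "
from cell import ctrl
print(ctrl.hand_in())"
```

```text
the job is handed in; nothing more can be done
None
```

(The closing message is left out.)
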